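# Lock the stock box with the sound bent pin, scrap the faulty one

## Robot

A 7-joint arm with a two-finger parallel gripper is mounted at the origin on the work surface. World frame = base frame: x ahead of the robot, y to its left, z up, the work surface at z = 0. Lengths are in m, angles in rad, forces in N, time in s.
With the tool pointing down it reaches from about 0.35 to 0.775 m from the base axis. Payload 3.1 kg.
Tool frame: the origin (TCP) lies at the very end of the fingers, on their centre line; the grasp point (between the pads) lies 19 mm behind it; z points along the fingers, y is the direction in which the jaws open and shut (so a half turn about z gives the same grasp; the last joint's range is limited). The gripper opens to 85 mm and grips with 20 to 120 N. Pads are 22 mm wide; open, the fingers measure 114 mm over their backs; the gripper's body (76 mm by 85 mm) begins 54 mm behind the grasp point. The pads swing forward as they close: fully open they stand 13 mm farther back than shut.
Start: joints at [1.305, 0.311, 0.014, 1.512, -0.004, 1.319, -0.027], TCP at [0.122, -0.536, 0.231] pointing down, gripper open.
Joint ranges: [-2.7, 2.7], [-0.3, 1.91], [-1.27, 1.3], [0.12, 2.57], [-1.44, 4.58], [0.2, 2.03], [-3.05, 3.05]. Speed limits (rad/s): [2.79, 2.79, 3.14, 3.14, 3.14, 3.14, 3.14].

## Interface

Orientations are given as a unit quaternion [x, y, z, w].
In Python, from station import arm gives the robot as it stands. The module is installed in compiled form; this text tells all that it offers.
- The arm moves only by the shell command python3 -m creep 'ROWS'. ROWS is a JSON object of lists of equal length, an entry for each row: "hand": the opening, from -1 (shut) to 1 (fully open); "translation": the shift along the world's x, y, z normalised to -1 to 1, where 1 is 0.5 m, a list of three; "spin": the turn about the world's z normalised to -1 to 1, where 1 is 2 pi rad. A call has exactly 5 rows; each row is the pose to reach, as a shift and turn from the pose measured when the call began, turning the shorter way round; what a row does not reach only later rows make up. A row lasts 1/10 s, in which the tool goes at most 50 mm and 8.59 degrees, less where a joint would pass 70% of its speed; a pose out of reach is approached as far as the arm can. A call with a number of a shift or a turn outside -1 to 1 is refused whole. A call with a gripper value outside its range is refused whole. The fingers move at their own pace and stop on an object; the grip force is fixed at half the most. Time passes only in rows, so rows that repeat a pose let the fingers close, or fill a call up. It gives the time, the measured TCP pose, the force and the opening at its end, in the units of the state.
- arm.state(): the state, without advancing time (a new reading comes with each control period).
- arm.get_image(name): name is "scene" or "top" or "wrist"; returns the picture (480x640x3 uint8, red, green, blue); there is no depth.
- arm.calibration(name): a dict with "fx", "fy", "cx", "cy" (pixels), "world_from_camera" (4x4, takes a point from camera to world coordinates). Camera axes: x right, y down, z forward; pixel columns grow to the right and rows downward; lengths in m; the calibration is good to about 2 mm. A picture is of the moment at which its call begins: read the wrist's pose just before it. calibration takes no time and is no camera call; for the wrist camera it gives the pose at the moment of the call.
- arm.hand_in(): hands the job in, once; it reports no verdict.
The state is a dict: "time": time; "q": joint angles; "qvel": joint speeds; "tau": joint torques, N m; "ee_pos": TCP position; "tool_rot": TCP orientation; "contact_force": force on the tool from outside, world axes, zero at the start; "torque": the same for the moment, N m; "grip_width": opening from 0.0 (shut) to 1.0 (fully open).
Only numpy, scipy, OpenCV 4.12 (cv2) and the standard library are available. Lean on these libraries where they do the work, as an engineer would, in place of code of your own. Each camera call takes 0.05 s, during which the arm holds its last target. There are 200 camera calls.

## Task

Lock the stall's stock box: put the faulty bent pin (yellow grip) into the red scrap bin, and thread the sound one (blue grip), tip first, along its curve through the steel eye in front of the white box until the green band on its bend sits in the eye. Leave the sound pin lying flat on the deck plate and let go; do not shift the pods, tape, jar or tin.

Things in the scene. Friction and masses are not known exactly. Their poses are not given: they have to be found in the camera images.
- sound_pin_grip (a point): centre of the upright blue grip of the bent pin; grip 44 mm long, 16 mm thick, 44 mm high, on the bar's end; this point is 22 mm above the pin's underside. z up, x along the grip's length, y across its thickness (pinch along y). In these axes it lies at (-26, -50) mm from the centre of the pin's half circle.
- sound_pin_bend (a point): middle of the bend of the blue-gripped pin, on the bar's centre line, 5 mm above its underside, where a green band about 20 mm long is painted. Axes as the grip's; here the bar runs along y. It is at (76, 50, -17) mm from the grip's centre.
- sound_pin: the blue-gripped bent pin, 0.14 kg: half circle of 10 mm steel bar lying flat, radius 50 mm to the bar's centre line. Origin: centre of the half circle, on the underside; axes as the grip's. From the grip's end at (0, -50) mm the bar bends through (50, 0), its middle, to the tip at (0, 50): anticlockwise from above. A straight bar end runs under the grip.
- faulty_pin_grip (a point): centre of the upright yellow grip of the bent pin (the faulty one; also yellow tape near its tip); grip 44 mm long, 16 mm thick, 44 mm high, on the bar's end; this point is 22 mm above the pin's underside. z up, x along the grip's length, y across its thickness (pinch along y). In these axes it lies at (-26, -50) mm from the centre of the pin's half circle.
- faulty_pin_bend (a point): middle of the bend of the yellow-gripped pin, on the bar's centre line, 5 mm above its underside, where a green band about 20 mm long is painted. Axes as the grip's; here the bar runs along y. It is at (76, 50, -17) mm from the grip's centre.
- faulty_pin: the yellow-gripped bent pin, 0.14 kg: half circle of 10 mm steel bar lying flat, radius 50 mm to the bar's centre line. Origin: centre of the half circle, on the underside; axes as the grip's. From the grip's end at (0, -50) mm the bar bends through (50, 0), its middle, to the tip at (0, 50): anticlockwise from above. A straight bar end runs under the grip.
- eye (a point): upright steel eye, an arch of 8 mm bar, fixed on the deck plate; opening 30 mm wide, 35 mm high from the plate up; top 46 mm above the table. Point: mid-width, 5 mm above the plate (8 above the table), where a bar's centre line lies when it rests on the plate. x: through the opening, the way a bar passes; y: across it, towards the white box; z up.
- lockbox: white lidded stock box with its 3 mm thick aluminium deck plate and the eye, all fixed; origin on the table under the eye, axes as the eye's. The box, 117 mm high with its lid, 310 mm along x, begins at y = 55 mm; the plate reaches 155 mm to -y of the eye and 110 mm each way along x.
- scrap_bin: red open scrap bin, fixed, 240 mm (x) by 180 mm (y) outside, walls 60 mm high and 5 mm thick, floor 5 mm thick; origin at the centre of the underside, x along the long side.
- pod_a: bystander to leave alone: loose green lotus pod, 100 mm across, 56 mm high; origin at the centre of its underside.
- tea_tin: bystander to leave alone: red tea tin, 56 mm across, 70 mm high; origin at the centre of its underside.
- pod_c: bystander to leave alone: loose green lotus pod, 95 mm across, lying on the stock box's lid; origin at the centre of its underside.
- tape_roll: bystander to leave alone: roll of yellow tape lying flat, 68 mm across, 25 mm high; origin at the centre of its underside.
- jar: bystander to leave alone: green glass jar, 64 mm across, 65 mm high; origin at the centre of its underside.

How it is judged:
By the outcome, as a careful person would: the job done as asked, in the order asked, and still so for the second after the job is handed in, with the robot touching nothing.
It also fails if it takes over 58 s, if anything falls off the work surface, if the arm or the gripper's body presses on something with over 40 N, if the wrist force passes 120 N, or if a joint passes its speed limit or range.

## Working session

There is one attempt and no reset: what is moved stays moved. The work goes in short steps, Python scripts to look and compute and a shell command to move; the robot and the scene stay as the last step left them, time stands still between calls to the robot, and variables do not carry over. Pictures are saved under pics/ and viewed, about 8 in all and at most 12, crops included, and the job is handed in when it is done.

```bash
mkdir -p pics
cat > h.py <<'E'
import numpy as np, cv2
from station import arm
def ray(name,u,v,z,cal=None):
    c=cal or arm.calibration(name); T=np.array(c["world_from_camera"])
    d=T[:3,:3]@np.array([(u-c["cx"])/c["fx"],(v-c["cy"])/c["fy"],1.]); o=T[:3,3]
    return o+d*(z-o[2])/d[2]
def save(name,fn):
    im=arm.get_image(name); cv2.imwrite("pics/"+fn,im[:,:,::-1]); return im
E
python3 - <<'E'
from h import *
save("top","top1.png");save("scene","scene1.png")
for n in("top","scene"):
    c=arm.calibration(n);print(n,c["fx"],c["cx"],c["cy"],np.round(c["world_from_camera"],3).tolist())
print(arm.state())
E
```

```text
top 588.4136173527017 320.6554077085943 247.9571233575423 [[0.022, -0.994, 0.106, 0.436], [-1.0, -0.023, -0.007, -0.023], [0.009, -0.106, -0.994, 1.513], [0.0, 0.0, 0.0, 1.0]]
scene 523.3441838294808 320.37894345922547 236.92829388766933 [[-0.539, 0.584, -0.608, 1.29], [0.842, 0.386, -0.376, 0.412], [0.016, -0.714, -0.7, 0.923], [0.0, 0.0, 0.0, 1.0]]
{'time': 0.1, 'q': array([ 1.30533309,  0.31168361,  0.01400506,  1.51290885, -0.00444946,
        1.31919401, -0.0271872 ]), 'qvel': array([ 0.0005866 , -0.00086923,  0.00173137, -0.00507314,  0.00039892,
        0.00023732,  0.00082109]), 'tau': array([ 7.75312510e-04, -3.80852222e+01,  1.46510834e-01, -2.31241697e+01,
        1.21838925e-02,  8.08745652e-03, -2.63877121e-05]), 'ee_pos': array([ 0.1219234 , -0.53564121,  0.230304  ]), 'tool_rot': array([ 9.93743545e-01,  1.11680786e-01, -1.43861154e-04, -1.07180382e-03]), 'contact_force': array([-0.02540258, -0.37031489,  0.03549025]), 'torque': array([0.03504434, 0.0020865 , 0.01820594]), 'grip_width': 0.9966438652560965}
```

View pics/top1.png

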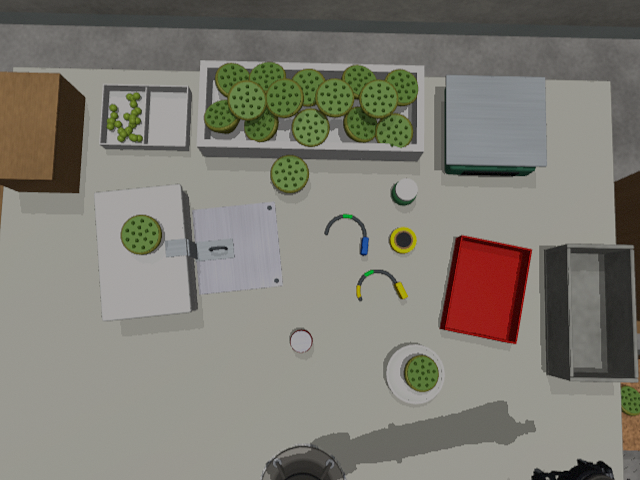

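View pics/scene1.png

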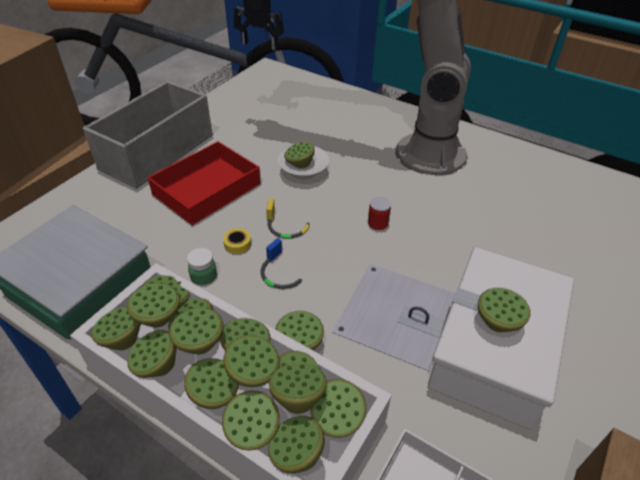

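The top view shows the blue pin with grip (364,246), band (348,216) and tip (326,234). The yellow pin has grip (401,290), band (369,273) and tip (360,297). The eye is at about (218,250), the plate spans x 195–282, and the bin centre is about (486,289). The scene view agrees with this layout.

Run:
```python
from h import *
im=cv2.imread("pics/top1.png"); hsv=cv2.cvtColor(im,cv2.COLOR_BGR2HSV)
def blobs(lo,hi,roi,z,n):
    m=cv2.inRange(hsv,lo,hi); k=np.zeros_like(m); x0,y0,x1,y1=roi; k[y0:y1,x0:x1]=m[y0:y1,x0:x1]
    cs=cv2.findContours(k,0,1)[0]
    for c in sorted(cs,key=cv2.contourArea)[::-1][:2]:
        (u,v),s,a=cv2.minAreaRect(c); print(n,(round(u),round(v)),np.round(s,1),round(a),np.round(ray("top",u,v,z),4))
blobs((105,120,60),(130,255,255),(320,200,390,270),.03,"blue")
blobs((22,120,90),(33,255,255),(340,262,415,310),.03,"yellow")
blobs((50,150,90),(85,255,255),(320,205,390,285),.008,"green")
blobs((0,150,60),(8,255,255),(430,225,540,350),.06,"bin")
for p in [(326,234),(269,208),(277,281)]: print(p,np.round(ray("top",*p,.003),4))
for p in[(180,185),(190,312)]: print("box",np.round(ray("top",*p,.117),4))
print("eye",np.round(ray("top",218,250,.044),4))
```

```text
blue (364, 246) [ 6.1 17.3] 5 [ 0.603  -0.1442  0.03  ]
yellow (401, 290) [17.   5.8] 63 [ 0.4926 -0.2386  0.03  ]
yellow (358, 291) [12.  4.] 90 [ 0.4875 -0.1298  0.03  ]
green (369, 273) [3.1 9.8] 63 [ 0.5354 -0.1586  0.008 ]
green (347, 216) [9.1 3.4] 8 [ 0.6816 -0.1011  0.008 ]
bin (488, 289) [73.2 97.1] 10 [ 0.4978 -0.4495  0.06  ]
bin (456, 238) [0. 0.] 0 [ 0.6237 -0.3701  0.06  ]
(326, 234) [ 0.6338 -0.0467  0.003 ]
(269, 208) [0.6984 0.1028 0.003 ]
(277, 281) [0.5094 0.0765 0.003 ]
box [0.7297 0.3092 0.117 ]
box [0.4263 0.2714 0.117 ]
eye [0.5817 0.2238 0.044 ]
```

```bash
python3 -m creep '{"hand":[1,1,1,1,1],"translation":[[0.742,0.594,-0.16],[0.742,0.594,-0.16],[0.742,0.594,-0.16],[0.742,0.594,-0.16],[0.742,0.594,-0.16]],"spin":[0.0436,0.0436,0.0436,0.0436,0.0436]}'
```

```text
time: 0.6
ee_pos: [0.3153, -0.3804, 0.1887]
tool_rot: [0.969, 0.246, -0.0, -0.001]
contact_force: [0.2, -0.2, -1.1]
grip_width: 1.0
```

```bash
python3 -m creep '{"hand":[1,1,1,1,1],"translation":[[0.356,0.282,-0.078],[0.356,0.282,-0.078],[0.356,0.282,-0.078],[0.356,0.282,-0.078],[0.356,0.282,-0.078]],"spin":[0,0,0,0,0]}'
python3 - <<'E'
from h import *
print(arm.state()["ee_pos"]);c=arm.calibration("wrist");print(c["fx"],np.round(c["world_from_camera"],3).tolist())
im=save("wrist","w1.png")
E
```

```text
time: 1.1
ee_pos: [0.4957, -0.235, 0.1487]
tool_rot: [0.969, 0.248, 0.0, -0.003]
contact_force: [-0.5, -0.3, -0.9]
grip_width: 0.996
[ 0.49567521 -0.23498079  0.14869631]
335.1451968745605 [[0.481, -0.827, -0.29, 0.571], [-0.877, -0.457, -0.152, -0.195], [-0.007, 0.327, -0.945, 0.293], [0.0, 0.0, 0.0, 1.0]]
```

View pics/w1.png

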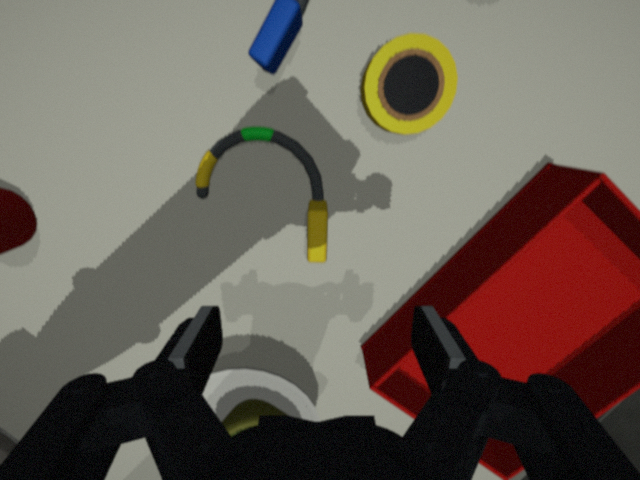

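The wrist view shows the yellow grip upright at (317,232), the green band at (257,133) and the bin on the right. Next I refine the grip position and yaw.

```bash
cat >> h.py <<'E'
def rect(hsv,lo,hi,roi):
    x0,y0,x1,y1=roi; m=cv2.inRange(hsv[y0:y1,x0:x1],lo,hi)
    c=max(cv2.findContours(m,0,1)[0],key=cv2.contourArea); c=c+np.array([x0,y0]); return c
E
python3 - <<'E'
from h import *
im=cv2.imread("pics/w1.png"); hsv=cv2.cvtColor(im,cv2.COLOR_BGR2HSV)
y=rect(hsv,(20,120,50),(35,255,255),(290,190,345,280)); g=rect(hsv,(50,120,50),(85,255,255),(230,110,290,150))
print(cv2.boundingRect(y),cv2.minAreaRect(y))
gc=cv2.minAreaRect(g)[0]; b=ray("wrist",*gc,.008)
u,v,w,h=cv2.boundingRect(y)
for p in[(u+w/2,v),(u+w/2,v+h/2),(u+w/2,v+h)]: print([np.round(ray("wrist",*p,z),4) for z in(0.044,0.022,0)])
print("bend",b)
E
```

```text
(307, 200, 21, 62) ((316.73468017578125, 230.5216064453125), (19.785560607910156, 61.38521957397461), 1.6846843957901)
[array([ 0.5261, -0.2148,  0.044 ]), array([ 0.5219, -0.217 ,  0.022 ]), array([ 0.5177, -0.2193,  0.    ])]
[array([ 0.5048, -0.2268,  0.044 ]), array([ 0.4987, -0.2301,  0.022 ]), array([ 0.4925, -0.2333,  0.    ])]
[array([ 0.482 , -0.2395,  0.044 ]), array([ 0.4739, -0.2439,  0.022 ]), array([ 0.4658, -0.2483,  0.    ])]
bend [ 0.54311069 -0.14885506  0.008     ]
```

Run:
```python
from h import *
s=arm.state();print(s["time"],s["ee_pos"]);c=arm.calibration("wrist");print(np.round(c["world_from_camera"],3).tolist())
im=save("wrist","w2.png"); print(arm.state()["ee_pos"])
hsv=cv2.cvtColor(im,cv2.COLOR_RGB2HSV)
y=rect(hsv,(20,120,50),(35,255,255),(280,180,355,290)); g=rect(hsv,(50,120,50),(85,255,255),(220,100,300,160))
gc=cv2.minAreaRect(g)[0]; b=ray("wrist",*gc,.008,c)
u,v,w,h=cv2.boundingRect(y);print(u,v,w,h,gc)
a1=ray("wrist",u+w/2,v,.005,c);a2=ray("wrist",u+w/2,v+h,.044,c)
d=b-(a1+a2)/2; print(a1,a2,(a1+a2)/2,b,np.hypot(*d[:2]),np.degrees(np.arctan2(d[1],d[0]))-33.34)
```

```text
1.15 [ 0.49944439 -0.22986322  0.14799831]
[[0.487, -0.825, -0.286, 0.574], [-0.873, -0.464, -0.149, -0.19], [-0.009, 0.322, -0.947, 0.293], [0.0, 0.0, 0.0, 1.0]]
[ 0.49684208 -0.23248169  0.14834518]
311 208 20 63 (261.5, 142.5)
[ 0.51393098 -0.22491868  0.005     ] [ 0.47651455 -0.24582737  0.044     ] [ 0.49522277 -0.23537303  0.0245    ] [ 0.53857472 -0.1551466   0.008     ] 0.09119030190509934 28.274545174399343
```

```bash
python3 -m creep '{"hand":[1,1,1,1,1],"translation":[[-0.006,-0.008,-0.09],[-0.006,-0.008,-0.18],[-0.006,-0.008,-0.25],[-0.006,-0.008,-0.268],[-0.006,-0.008,-0.268]],"spin":[0,0,0,0,0]}'
python3 -m creep '{"hand":[-1,-1,-1,-1,-1],"translation":[[0,0,0],[0,0,0],[0,0,0],[0,0,0],[0,0,0]],"spin":[0,0,0,0,0]}'
python3 -m creep '{"hand":[-1,-1,-1,-1,-1],"translation":[[0,0,0],[0,0,0],[0,0,0],[0,0,0],[0,0,0]],"spin":[0,0,0,0,0]}'
```

```text
time: 1.7
ee_pos: [0.4921, -0.2367, 0.0131]
tool_rot: [0.968, 0.251, -0.001, -0.005]
contact_force: [-0.8, -0.8, 0.5]
grip_width: 1.001
time: 2.2
ee_pos: [0.4929, -0.2371, 0.0142]
tool_rot: [0.968, 0.251, -0.0, -0.004]
contact_force: [2.3, -1.3, -0.9]
grip_width: 0.177
time: 2.7
ee_pos: [0.4928, -0.2371, 0.0141]
tool_rot: [0.968, 0.251, -0.0, -0.004]
contact_force: [-0.7, 0.3, 0.7]
grip_width: 0.176
```

```bash
python3 -m creep '{"hand":[-1,-1,-1,-1,-1],"translation":[[0,0,0.08],[0,0,0.16],[0,0,0.23],[0,-0.06,0.24],[0,-0.12,0.24]],"spin":[0,0,0,0,0.02]}'
python3 -m creep '{"hand":[-1,-1,-1,-1,-1],"translation":[[0.02,-0.08,0],[0.04,-0.16,0],[0.06,-0.24,0],[0.08,-0.32,0],[0.09,-0.37,0]],"spin":[0.022,0.044,0.066,0.088,0.11]}'
```

```text
time: 3.2
ee_pos: [0.4947, -0.297, 0.1366]
tool_rot: [0.949, 0.314, 0.001, -0.002]
contact_force: [-0.1, 0.8, -1.8]
grip_width: 0.174
time: 3.7
ee_pos: [0.5386, -0.486, 0.1351]
tool_rot: [0.786, 0.618, -0.001, -0.002]
contact_force: [-0.7, -0.3, -1.7]
grip_width: 0.177
```

```bash
python3 -m creep '{"hand":[-1,-1,-1,-1,-1],"translation":[[0.002,0.006,-0.03],[0.002,0.006,-0.06],[0.002,0.006,-0.06],[0.002,0.006,-0.06],[0.002,0.006,-0.06]],"spin":[0.015,0.015,0.015,0.015,0.015]}'
python3 -c "
from h import *
save('wrist','w3.png')"
```

```text
time: 4.2
ee_pos: [0.5404, -0.4823, 0.1062]
tool_rot: [0.756, 0.655, -0.001, -0.002]
contact_force: [-0.6, 0.4, -1.2]
grip_width: 0.178
```

View pics/w3.png

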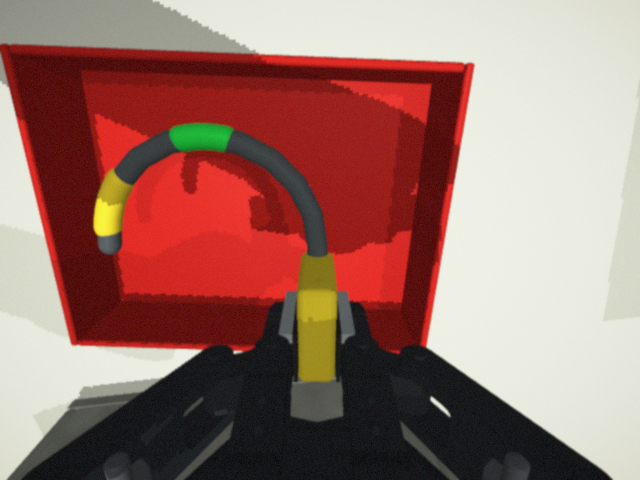

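The pin hangs over the bin. The bin rim's corners are at (5,47), (470,65), (75,343) and about (425,350). I check the clearance numerically before lowering.

```bash
python3 -c "
from h import *
c=arm.calibration('wrist')
P=[ray('wrist',*p,.06,c) for p in[(5,47),(470,65),(75,343),(425,350)]]
for p in P: print(np.round(p,3))
print(np.mean(P,0),arm.state()['ee_pos'])"
```

```text
[ 0.403 -0.34   0.06 ]
[ 0.634 -0.382  0.06 ]
[ 0.371 -0.514  0.06 ]
[ 0.605 -0.553  0.06 ]
[ 0.50318141 -0.44755567  0.06      ] [ 0.54043925 -0.48258415  0.10652175]
```

```bash
python3 -m creep '{"hand":[-1,-1,-1,-1,-1],"translation":[[-0.006,0.01,-0.06],[-0.006,0.01,-0.12],[-0.006,0.01,-0.156],[-0.006,0.01,-0.156],[-0.006,0.01,-0.156]],"spin":[0,0,0,0,0]}'
python3 -m creep '{"hand":[-0.2,-0.2,-0.2,-0.2,-0.2],"translation":[[0,0,0],[0,0,0],[0,0,0],[0,0,0],[0,0,0.02]],"spin":[0,0,0,0,0]}'
python3 -m creep '{"hand":[-0.2,-0.2,-0.2,-0.2,-0.2],"translation":[[0,0,0.04],[0,0,0.1],[0,0,0.17],[0,0,0.24],[0,0,0.24]],"spin":[0,0,0,0,0]}'
```

```text
time: 4.75
ee_pos: [0.538, -0.4778, 0.0296]
tool_rot: [0.756, 0.655, -0.0, -0.001]
contact_force: [-0.1, 0.4, -0.8]
grip_width: 0.173
time: 5.25
ee_pos: [0.5369, -0.4771, 0.0385]
tool_rot: [0.756, 0.655, -0.001, -0.002]
contact_force: [-0.3, -0.3, -0.3]
grip_width: 0.397
time: 5.75
ee_pos: [0.5404, -0.4792, 0.167]
tool_rot: [0.756, 0.654, 0.001, 0.005]
contact_force: [0.8, 0.2, 0.3]
grip_width: 0.401
```

```bash
python3 -m creep '{"hand":[1,1,1,1,1],"translation":[[0.012,0.07,0],[0.024,0.14,0],[0.036,0.2,0],[0.05,0.27,0],[0.062,0.33,0]],"spin":[-0.022,-0.044,-0.066,-0.09,-0.112]}'
python3 -m creep '{"hand":[1,1,1,1,1],"translation":[[0.012,0.07,-0.01],[0.024,0.14,-0.02],[0.036,0.21,-0.03],[0.046,0.28,-0.03],[0.06,0.33,-0.03]],"spin":[-0.022,-0.044,-0.066,-0.088,-0.11]}'
python3 -m creep '{"hand":[1,1,1,1,1],"translation":[[0,0,0],[0,0,0],[0,0,0],[0,0,0],[0,0,0]],"spin":[-0.022,-0.022,-0.022,-0.022,-0.022]}'
cat > b.py <<'E'
from h import *
c=arm.calibration("wrist"); print(arm.state()["ee_pos"])
im=save("wrist","w4.png"); hsv=cv2.cvtColor(im,cv2.COLOR_RGB2HSV)
y=rect(hsv,(100,120,50),(130,255,255),(0,0,640,480)); g=rect(hsv,(50,150,70),(75,255,255),(150,60,330,200))
gc=cv2.minAreaRect(g)[0]; b=ray("wrist",*gc,.008,c); print(gc,cv2.contourArea(g))
u,v,w,h=cv2.boundingRect(y);print(u,v,w,h,cv2.minAreaRect(y))
a1=ray("wrist",u+w/2,v,.005,c);a2=ray("wrist",u+w/2,v+h,.044,c)
d=b-(a1+a2)/2; print((a1+a2)/2,b,np.hypot(*d[:2]),np.degrees(np.arctan2(d[1],d[0]))-33.34)
E
python3 b.py
```

```text
time: 6.25
ee_pos: [0.5717, -0.3117, 0.1673]
tool_rot: [0.936, 0.351, -0.0, 0.004]
contact_force: [-0.0, 0.6, -0.0]
grip_width: 1.003
time: 6.75
ee_pos: [0.6016, -0.1429, 0.1525]
tool_rot: [1.0, 0.012, -0.002, 0.003]
contact_force: [0.9, 0.0, 0.8]
grip_width: 1.002
time: 7.25
ee_pos: [0.6013, -0.1444, 0.1525]
tool_rot: [0.998, -0.057, -0.002, 0.003]
contact_force: [0.8, -0.5, 0.4]
grip_width: 1.003
[ 0.60134018 -0.14437224  0.15246021]
(247.09690856933594, 129.74461364746094) 301.5
302 195 21 60 ((311.86090087890625, 224.489990234375), (59.39375686645508, 19.13150978088379), 88.40885925292969)
[ 0.6050524  -0.14178502  0.0245    ] [ 0.68592994 -0.0975231   0.008     ] 0.09219704011019364 -4.64939806514143
```

View pics/w4.png

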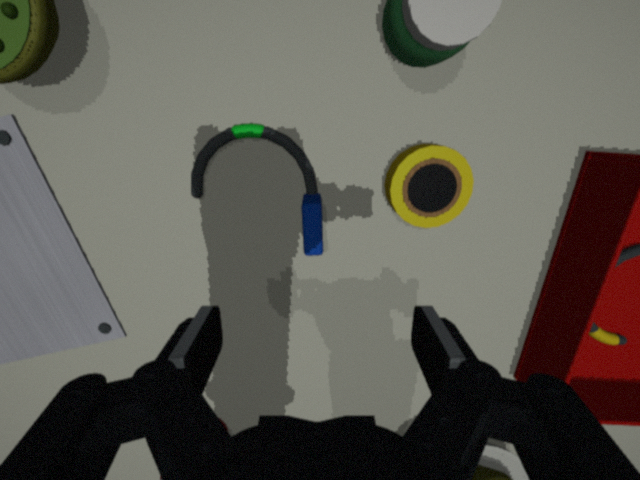

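The pin is seen cleanly, with grip (312,224) and band (247,130). The tape's edge is near the finger path, so I descend half open.

```bash
python3 -m creep '{"hand":[0,0,0,0,0],"translation":[[0.004,0.004,-0.03],[0.006,0.005,-0.1],[0.006,0.005,-0.18],[0.006,0.005,-0.25],[0.006,0.005,-0.277]],"spin":[0.005,0.005,0.005,0.005,0.005]}'
python3 -m creep '{"hand":[0,-1,-1,-1,-1],"translation":[[0,0,0],[0,0,0],[0,0,0],[0,0,0],[0,0,0]],"spin":[0,0,0,0,0]}'
python3 -m creep '{"hand":[-1,-1,-1,-1,-1],"translation":[[0,0,0],[0,0,0],[0,0,0.06],[0,0,0.12],[0,0,0.16]],"spin":[0,0,0,0,0]}'
```

```text
time: 7.8
ee_pos: [0.6003, -0.141, 0.0086]
tool_rot: [0.999, -0.041, -0.007, 0.002]
contact_force: [-1.1, 0.7, -0.9]
grip_width: 0.498
time: 8.3
ee_pos: [0.602, -0.1414, 0.0105]
tool_rot: [0.999, -0.041, -0.005, 0.002]
contact_force: [-0.0, -0.7, 2.4]
grip_width: 0.181
time: 8.8
ee_pos: [0.6026, -0.1414, 0.0924]
tool_rot: [0.999, -0.041, -0.004, 0.002]
contact_force: [0.6, -0.8, -1.7]
grip_width: 0.177
```

```bash
python3 -m creep '{"hand":[-1,-1,-1,-1,-1],"translation":[[-0.02,0.09,0.04],[-0.04,0.18,0.08],[-0.06,0.27,0.1],[-0.08,0.36,0.1],[-0.1,0.44,0.1]],"spin":[-0.01,-0.02,-0.03,-0.04,-0.048]}'
python3 -m creep '{"hand":[-1,-1,-1,-1,-1],"translation":[[-0.014,0.118,0],[-0.014,0.118,0],[-0.014,0.118,0],[-0.014,0.118,0],[-0.014,0.118,0]],"spin":[0,0,0,0,0]}'
python3 - <<'E'
from h import *
print(arm.state()["ee_pos"]); c=arm.calibration("wrist"); np.save("c5.npy",c,allow_pickle=True)
save("wrist","w5.png"); save("top","top2.png")
E
```

```text
time: 9.3
ee_pos: [0.5517, 0.0815, 0.1429]
tool_rot: [0.982, -0.191, -0.004, 0.001]
contact_force: [0.2, 0.0, -2.2]
grip_width: 0.178
time: 9.8
ee_pos: [0.5453, 0.1371, 0.1425]
tool_rot: [0.981, -0.193, -0.004, 0.002]
contact_force: [-0.1, -0.6, -2.1]
grip_width: 0.178
[0.54531143 0.1371183  0.14252245]
```

View pics/w5.png

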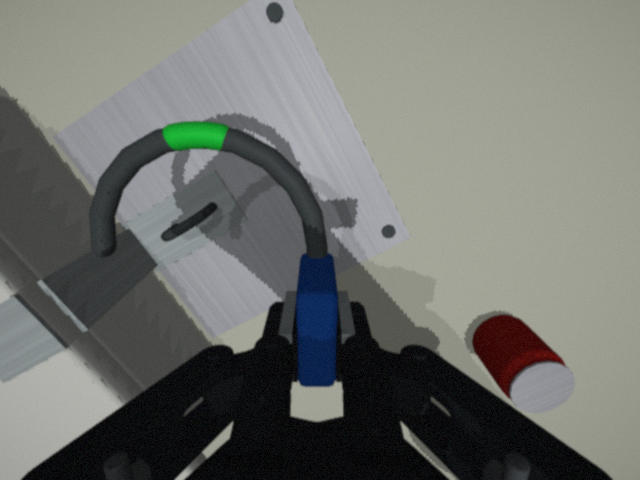

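The wrist view shows the arch edge-on from (167,236) to (213,207), plate holes at (275,12) and (389,231), and the plate's outer edge running from (290,0) to (410,240). I compute the eye from these.

Run:
```python
from h import *
c=np.load("c5.npy",allow_pickle=True).item(); R=lambda p,z:ray("wrist",*p,z,c)
for z1 in(.03,.04): print("arch L",np.round(R((164,236),z1),4))
for z1 in(.003,.02,.04): print("arch R",np.round(R((216,206),z1),4))
a,b=R((275,12),.003),R((389,231),.003); e1,e2=R((291,0),.003),R((411,240),.003)
d=e1-e2; d/=np.linalg.norm(d); n=np.array([-d[1],d[0],0]); print("dir",np.degrees(np.arctan2(d[1],d[0])),np.degrees(np.arctan2(*(a-b)[1::-1])))
m=(a+b)/2; print("holes",a,b); m2=m+n*(155-(n@(m-e2))*1000)/1000; print("eye from plate",m2, "corner e2",e2,"eye from corner",e2+.11*d+.155*n)
im=cv2.imread("pics/top2.png"); cv2.imwrite("pics/crop.png",cv2.resize(im[180:330,80:300],None,fx=3.5,fy=3.5,interpolation=2))
```

```text
arch L [0.5895 0.2516 0.03  ]
arch L [0.5909 0.2459 0.04  ]
arch R [0.5925 0.2112 0.003 ]
arch R [0.5944 0.2049 0.02  ]
arch R [0.5968 0.1974 0.04  ]
dir 7.206952558983515 7.285022375051859
holes [0.70368779 0.10409148 0.003     ] [0.51372746 0.07980747 0.003     ]
eye from plate [0.59098045 0.23213768 0.003     ] corner e2 [0.4980698  0.06415455 0.003     ] eye from corner [0.58775543 0.23172987 0.003     ]
```

View pics/crop.png

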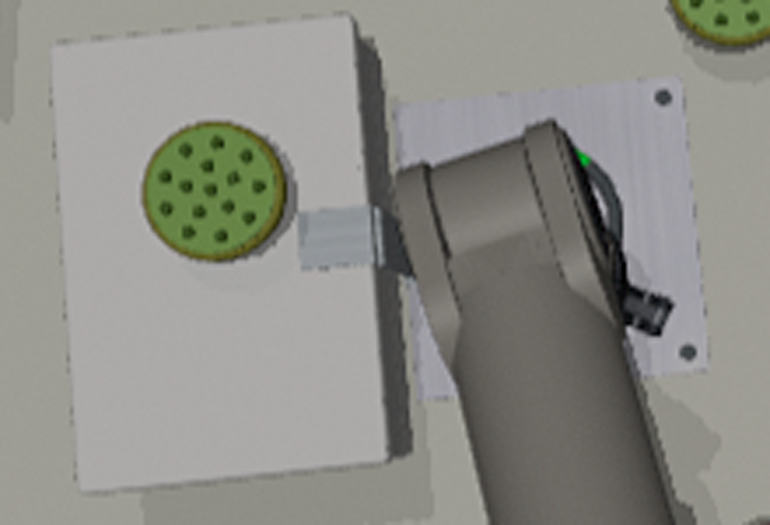

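The top crop shows only the arm hiding the eye, so I rely on the wrist estimate. I also check the held pin's centre in the same picture.

Run:
```python
from h import *
c=np.load("c5.npy",allow_pickle=True).item(); R=lambda p,z:ray("wrist",*p,z,c)
t=np.array([.5453,.1371]); z=.1425-.0105+.005
g=rect(cv2.cvtColor(cv2.imread("pics/w5.png"),cv2.COLOR_BGR2HSV),(50,120,50),(75,255,255),(130,100,260,170))
b=R(cv2.minAreaRect(g)[0],z); tip=R((103,249),z); print(b,tip)
d=tip-b; yaw=np.degrees(np.arctan2(d[1],d[0]))-135; print("yaw",yaw,np.linalg.norm(d))
y=np.radians(yaw); C=b[:2]-.05*np.array([np.cos(y),np.sin(y)])
print("C",C,"C in tool axes",); 
ty=np.radians(2*np.degrees(np.arctan2(-.193,.981))); Rm=np.array([[np.cos(ty),-np.sin(ty)],[np.sin(ty),np.cos(ty)]])
rel=Rm.T@(C-t); print(np.degrees(ty),rel)
e=np.array([.589,.230]); a=np.radians(7.25)
rel=(rel+[.026,.050])/2 if 0 else rel
for name,rl in(("meas",rel),("nom",np.array([.028,.050]))):
  for k in range(-112,1,8):
    th=np.radians(97.25+k); Cc=e+.05*np.array([np.sin(a),-np.cos(a)])
    print(name,k,np.round(Cc-np.array([[np.cos(th),-np.sin(th)],[np.sin(th),np.cos(th)]])@rl,4),round(97.25+k,1)) if k in(-112,-56,0) else 0
```

```text
[0.63870903 0.1548489  0.137     ] [0.60989422 0.22061578 0.137     ]
yaw -21.340059422361136 0.07180234361786474
C [0.59213718 0.17304403] C in tool axes
-22.260222161747535 [0.02973045 0.05100779]
meas -112 [0.5536 0.1386] -14.8
meas -56 [0.6066 0.1224] 41.2
meas 0 [0.6497 0.1573] 97.2
nom -112 [0.5555 0.1392] -14.8
nom -56 [0.6072 0.1243] 41.2
nom 0 [0.6484 0.1589] 97.2
```

```bash
python3 -m creep '{"hand":[-1,-1,-1,-1,-1],"translation":[[0.008,0.015,-0.07],[0.008,0.015,-0.14],[0.008,0.015,-0.2],[0.008,0.015,-0.236],[0.008,0.015,-0.236]],"spin":[0,0,0,0,0]}'
python3 -m creep '{"hand":[-1,-1,-1,-1,-1],"translation":[[0,0,-0.004],[0,0,-0.004],[0,0,-0.004],[0,0,-0.004],[0,0,-0.004]],"spin":[0,0,0,0,0]}'
python3 -c "
from h import *
s=arm.state();print(s['ee_pos'],s['tool_rot']); np.save('c6.npy',arm.calibration('wrist'),allow_pickle=True)
save('wrist','w6.png')"
```

```text
time: 10.4
ee_pos: [0.5467, 0.1426, 0.0214]
tool_rot: [0.981, -0.194, -0.007, 0.004]
contact_force: [-0.6, -0.8, -1.4]
grip_width: 0.178
time: 10.9
ee_pos: [0.5473, 0.1428, 0.0203]
tool_rot: [0.981, -0.194, -0.007, 0.004]
contact_force: [-0.1, -0.3, -0.5]
grip_width: 0.177
[0.54726532 0.14283841 0.02025913] [ 0.98094316 -0.19415047 -0.00653773  0.00365751]
```

View pics/w6.png

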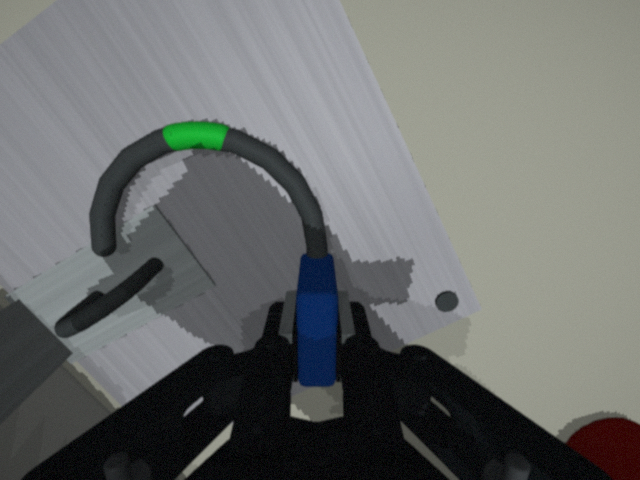

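The pin is low now, with its tip at (104,250). The arch's right foot is near (155,265), its left foot near (93,298), and its top left end at (60,330). I check the feet by casting rays.

Run:
```python
from h import *
c=np.load("c6.npy",allow_pickle=True).item(); R=lambda p,z:ray("wrist",*p,z,c)[:2]
print("R foot",R((155,265),.004),"L foot",R((93,298),.004),"topL outer",R((57,330),.04))
tip=R((103,249),.0135); b=R((196,136),.0135); d=tip-b; yaw=np.arctan2(d[1],d[0])-np.radians(135)
print(tip,b,np.degrees(yaw),"C",b-.05*np.array([np.cos(yaw),np.sin(yaw)]))
im=cv2.imread("pics/w6.png")[220:350,30:200]; cv2.imwrite("pics/crop6.png",cv2.resize(im,None,fx=4,fy=4,interpolation=2))
```

```text
R foot [0.59311963 0.21456242] L foot [0.5891596  0.25543242] topL outer [0.59080808 0.2462578 ]
[0.61193461 0.22677802] [0.64040574 0.1603062 ] -21.81364142160925 C [0.59398587 0.17888564]
```

View pics/crop6.png

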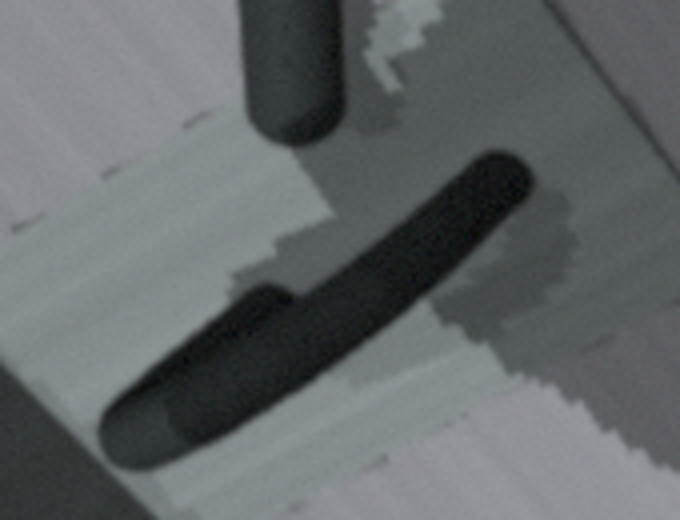

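Both frames agree to within a few mm. I set the circle's centre and compute the arc waypoints.

```bash
cat > arc.py <<'E'
import sys
from h import *
C=np.array([.5965,.183])+np.array(eval(sys.argv[2]) if len(sys.argv)>2 else [0,0]); rel=np.array([.029,.0505]); step=float(sys.argv[1])
s=arm.state(); q=s["tool_rot"]; y0=2*np.arctan2(q[1],q[0]); p=s["ee_pos"]
print(np.degrees(y0),p,s["q"][6])
for k in range(6):
    t=y0+np.radians(step*k); c,n=np.cos(t),np.sin(t)
    g=C-np.array([[c,-n],[n,c]])@rel; print(np.round((g-p[:2])/.5,4),round(step*k/360,4))
E
python3 arc.py 6
```

```text
-22.392996900867384 [0.54712532 0.14279741 0.02003744] -2.347589047801097
[0.0066 0.0091] 0.0
[ 0.0146 -0.0001] 0.0167
[ 0.0235 -0.0085] 0.0333
[ 0.0332 -0.0159] 0.05
[ 0.0436 -0.0222] 0.0667
[ 0.0546 -0.0274] 0.0833
```

```bash
python3 -m creep '{"hand":[-1,-1,-1,-1,-1],"translation":[[0.007,0.009,-0.002],[0.015,0,-0.004],[0.024,-0.008,-0.004],[0.033,-0.016,-0.004],[0.044,-0.022,-0.004]],"spin":[0,0.0167,0.0333,0.05,0.0667]}'
python3 arc.py 6
```

```text
time: 11.45
ee_pos: [0.5695, 0.132, 0.018]
tool_rot: [1.0, 0.016, -0.006, 0.005]
contact_force: [0.9, -0.2, -1.7]
grip_width: 0.177
1.877246588254345 [0.56950803 0.13196456 0.01804717] -1.9582211294413245
[-0.0007 -0.0008] 0.0
[ 0.0104 -0.0059] 0.0167
[ 0.0219 -0.0099] 0.0333
[ 0.0338 -0.0126] 0.05
[ 0.0459 -0.0141] 0.0667
[ 0.0581 -0.0143] 0.0833
```

```bash
python3 -m creep '{"hand":[-1,-1,-1,-1,-1],"translation":[[0.01,-0.006,-0.001],[0.022,-0.01,-0.001],[0.034,-0.013,-0.001],[0.046,-0.014,-0.001],[0.058,-0.014,-0.001]],"spin":[0.0167,0.0333,0.05,0.0667,0.0833]}'
python3 arc.py 6; python3 -c "
from h import *
save('wrist','w7.png')"
```

```text
time: 11.95
ee_pos: [0.5992, 0.1251, 0.0175]
tool_rot: [0.961, 0.276, -0.004, 0.006]
contact_force: [0.2, -0.3, -1.1]
grip_width: 0.175
32.10056801472195 [0.59915691 0.12509716 0.01751955] -1.4801317868796677
[-0.0008 -0.0006] 0.0
[0.0114 0.0005] 0.0167
[0.0233 0.0029] 0.0333
[0.035  0.0065] 0.05
[0.0462 0.0113] 0.0667
[0.0568 0.0173] 0.0833
```

View pics/w7.png

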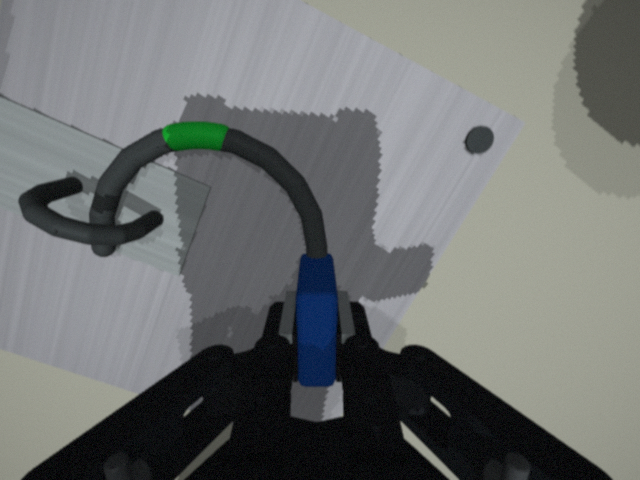

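The bar is through the eye. The feet are at (75,185) and (157,217), and the bar crosses between them near (105,198), slightly to the box side but clear. I continue with a small correction.

```bash
python3 -m creep '{"hand":[-1,-1,-1,-1,-1],"translation":[[0.011,-0.002,-0.001],[0.023,-0.001,-0.002],[0.035,0.003,-0.002],[0.046,0.007,-0.002],[0.057,0.013,-0.002]],"spin":[0.0167,0.0333,0.05,0.0667,0.0833]}'
python3 arc.py 6 "[0,-.002]"
```

```text
time: 12.5
ee_pos: [0.6292, 0.1316, 0.0165]
tool_rot: [0.856, 0.517, -0.001, 0.007]
contact_force: [0.2, 0.2, -0.3]
grip_width: 0.176
62.32351479923672 [0.62920704 0.13158429 0.01647317] -1.0135315644844192
[-0.0029  0.0006] 0.0
[0.007  0.0076] 0.0167
[0.0162 0.0157] 0.0333
[0.0244 0.0247] 0.05
[0.0317 0.0345] 0.0667
[0.0379 0.045 ] 0.0833
```

```bash
python3 -m creep '{"hand":[-1,-1,-1,-1,-1],"translation":[[0.007,0.008,0],[0.016,0.016,0],[0.024,0.025,0],[0.032,0.034,0],[0.036,0.042,0]],"spin":[0.0167,0.0333,0.05,0.0667,0.079]}'
python3 arc.py 5 "[0,-.002]"; python3 -c "
from h import *
np.save('c8.npy',arm.calibration('wrist'),allow_pickle=True)
save('wrist','w8.png')"
```

```text
time: 13.0
ee_pos: [0.6477, 0.1529, 0.0163]
tool_rot: [0.702, 0.712, 0.001, 0.007]
contact_force: [-0.6, -0.2, -1.9]
grip_width: 0.175
90.84516451726999 [0.64770208 0.15291836 0.01631693] -0.5896580106631885
[-0.0006 -0.0003] 0.0
[0.004  0.0088] 0.0139
[0.0077 0.0182] 0.0278
[0.0106 0.0279] 0.0417
[0.0126 0.0379] 0.0556
[0.0138 0.048 ] 0.0694
```

View pics/w8.png

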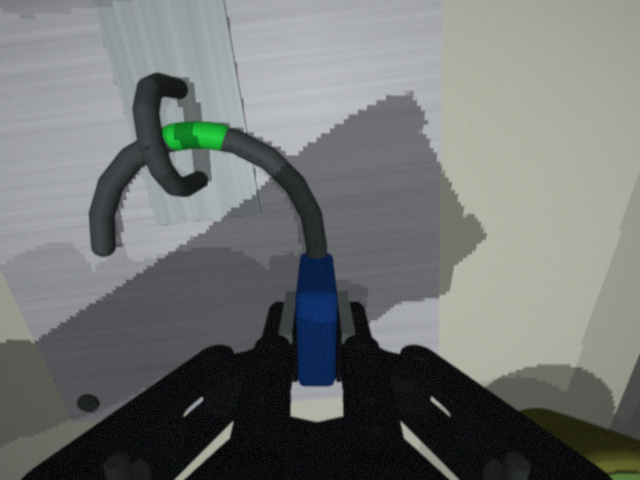

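The band (165–228, centre 196 at row 135) is nearly at the eye plane. The feet are at (183,90) and (202,181), which puts the plane at about column 187 at bar height. About 4° more is needed, then lowering onto the plate.

```bash
python3 -m creep '{"hand":[-1,-1,-1,-1,-1],"translation":[[0.002,0.004,0],[0.0035,0.008,0],[0.0035,0.008,-0.002],[0.0035,0.008,-0.004],[0.0035,0.008,-0.006]],"spin":[0.006,0.0125,0.0125,0.0125,0.0125]}'
python3 -m creep '{"hand":[-1,-1,-1,-1,-1],"translation":[[0,0,0],[0,0,0],[0,0,0],[0,0,0],[0,0,0]],"spin":[0,0,0,0,0]}'
```

```text
time: 13.55
ee_pos: [0.6497, 0.158, 0.0139]
tool_rot: [0.673, 0.739, 0.002, 0.007]
contact_force: [-0.8, -1.0, 3.2]
grip_width: 0.179
time: 14.05
ee_pos: [0.6496, 0.158, 0.014]
tool_rot: [0.673, 0.739, 0.002, 0.007]
contact_force: [-0.2, 0.3, 2.6]
grip_width: 0.181
```

```bash
python3 -m creep '{"hand":[-0.2,-0.2,-0.2,-0.2,-0.2],"translation":[[0,0,0],[0,0,0],[0,0,0],[0,0,0],[0,0,0]],"spin":[0,0,0,0,0]}'
python3 -m creep '{"hand":[-0.2,-0.2,-0.2,-0.2,-0.2],"translation":[[0,0,0.02],[0,0,0.06],[0,0,0.12],[0,0,0.2],[0,0,0.26]],"spin":[0,0,0,0,0]}'
python3 -m creep '{"hand":[-0.2,-0.2,-0.2,-0.2,-0.2],"translation":[[0,-0.06,0.05],[0,-0.08,0.08],[0,-0.08,0.08],[0,-0.08,0.08],[0,-0.08,0.08]],"spin":[0,0,0,0,0]}'
python3 -c "
from h import *
np.save('c9.npy',arm.calibration('wrist'),allow_pickle=True)
save('wrist','w9.png');save('scene','s9.png')
a=cv2.imread('pics/w9.png')[:,100:500];b=cv2.resize(cv2.imread('pics/s9.png')[150:390,120:520],(800,480))
cv2.imwrite('pics/fin.png',cv2.resize(np.hstack([a,b[:,:800]]),(800,320)))"
```

```text
time: 14.55
ee_pos: [0.6496, 0.158, 0.0139]
tool_rot: [0.673, 0.739, 0.002, 0.007]
contact_force: [0.2, -0.4, -0.1]
grip_width: 0.402
time: 15.05
ee_pos: [0.6503, 0.1586, 0.1473]
tool_rot: [0.673, 0.739, 0.003, 0.007]
contact_force: [0.1, -0.1, 0.8]
grip_width: 0.399
time: 15.55
ee_pos: [0.6489, 0.1199, 0.1852]
tool_rot: [0.672, 0.74, 0.002, 0.006]
contact_force: [-0.5, 0.0, -0.5]
grip_width: 0.4
```

View pics/fin.png

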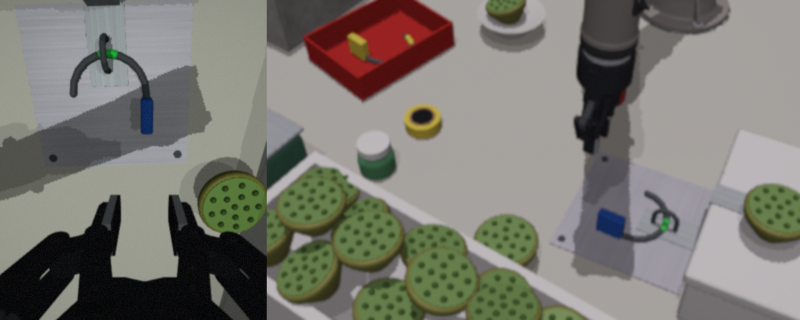

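Run:
```python
from h import *
c8=np.load("c8.npy",allow_pickle=True).item(); c9=np.load("c9.npy",allow_pickle=True).item()
f=[ray("wrist",*p,.004,c8)[:2] for p in[(181,91),(200,182)]]; e=sum(f)/2; print("feet w8",f,e)
im=cv2.imread("pics/w9.png"); hsv=cv2.cvtColor(im,cv2.COLOR_BGR2HSV)
m=cv2.inRange(hsv[:200],(50,120,60),(80,255,255)); a=np.radians(7.25); ex=np.array([np.cos(a),np.sin(a)])
v,u=np.nonzero(m); P=np.array([ray("wrist",x,y,.009,c9)[:2] for x,y in zip(u,v)])-e
s=P@ex*1000; t=P@np.array([-ex[1],ex[0]])*1000
print("px",u.min(),u.max(),v.min(),v.max(),"along",np.percentile(s,[1,99]),"mean across",t.mean())
for uu in range(u.min(),u.max()+1): print(uu,(m[:,uu]>0).sum(),end='; ')
k=cv2.inRange(hsv[:,:],(0,0,0),(180,255,60)); print()
for r in range(30,80,4):
    x=np.nonzero(k[r,190:250])[0]+190; print(r,x.min() if len(x) else None,x.max() if len(x) else None)
```

```text
feet w8 [array([0.58939703, 0.24948452]), array([0.59350474, 0.21089543])] [0.59145089 0.23018998]
px 246 276 74 87 along [-11.92132519  13.90010717] mean across 2.98995164915345
246 5; 247 8; 248 9; 249 10; 250 4; 251 0; 252 0; 253 0; 254 0; 255 0; 256 0; 257 0; 258 0; 259 7; 260 11; 261 13; 262 13; 263 14; 264 14; 265 14; 266 14; 267 14; 268 13; 269 13; 270 13; 271 13; 272 13; 273 12; 274 11; 275 7; 276 4; 
30 None None
34 None None
38 None None
42 None None
46 None None
50 None None
54 None None
58 None None
62 None None
66 None None
70 None None
74 None None
78 244 244
```

```bash
python3 -c "
from h import *
arm.hand_in(); print(arm.state()['time'])"
```

```text
the job is handed in; nothing more can be done
the job is handed in; nothing more can be done
```

I put the yellow-gripped faulty pin in the red scrap bin first. I then threaded the blue-gripped pin tip first along its curve through the eye, lowered it onto the deck plate and let go. The job was handed in at about 16 s on the robot's clock, well under the 58 s limit.

**Band in the eye:** The last wrist picture shows green on both sides of the arch, from about −12 to +14 mm of the eye's plane, so it is centred to about 1 mm along the bar. Across the opening the bar is about 3 mm towards the box.

**Pin flat and released:** It met the plate with about 3 N. Nothing pressed on the gripper after release, and the arm was raised clear.

**Bystanders:** The tape, jar and pods look undisturbed in the last scene view. The tin is mostly hidden behind the arm there, and I did not measure any of them numerically. The highest force printed after any move was about 3 N.

**Disagreements:** The top and wrist cameras differed by up to about 1 cm on some positions, partly because the arm was still settling during the first wrist pictures. I trusted the close wrist views.

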